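Find the loose bearing-cap bolt and hold its cap open

ROBOT

A 7-joint arm with a two-finger parallel gripper is mounted at the origin on the work surface. World frame = base frame: x ahead of the robot, y to its left, z up, the work surface at z = 0. Lengths are in m, angles in rad, forces in N, time in s.
With the tool pointing down it reaches from about 0.425 to 0.925 m from the base axis. Payload 6.8 kg.
Tool frame: the origin (TCP) lies midway between the tips of the shut fingers; the grasp point (between the pads) lies 19 mm behind it (grip_point_offset is the distance from the TCP to the grasp point, in m); y points along the fingers, x is the direction in which the jaws open and shut, and the axes are right-handed (so a half turn about y gives the same grasp; the last joint's range is limited). The gripper opens to 85 mm and grips with 20 to 120 N. Pads are 22 mm wide; open, the fingers measure 114 mm over their backs; the gripper's body (76 mm by 85 mm) begins 54 mm behind the grasp point. The pads swing forward as they close: fully open they stand 13 mm farther back than shut.
Start: joints at [1.229, 0.477, 0.022, 1.555, -0.011, 1.109, -0.083], TCP at [0.156, -0.657, 0.231] pointing down, gripper open.
Joint ranges: [-2.96, 2.96], [-0.34, 2.1], [-1.41, 1.46], [0.24, 2.44], [-1.37, 4.51], [0.17, 1.92], [-2.96, 2.96]. Speed limits (rad/s): [2.39, 2.39, 3.14, 3.14, 3.14, 3.14, 3.14].

INTERFACE

Orientations are given as a unit quaternion [w, x, y, z].
In Python, from station import get_obs, read_camera, hand_in, grip_point_offset gives the robot as it stands.
- The arm moves only by the tool play_rows, never from a script. Its argument "increments" is a list of rows, each a list of 2 entries, a list of its own where there are three numbers: the shift along the tool's x, y, z in m, then the turn, a rotation vector about the tool's x, y, z in degrees. In form: [[[tx, ty, tz], [ax, ay, az]], ...]. A call has 1 to 20 rows; each row shifts and turns the commanded pose from where the row before left it, along the tool's axes as they then stand; what a row does not reach is not made up. A row lasts 1/12 s, in which the tool goes at most 41.7 mm and 7.16 degrees, less where a joint would pass 70% of its speed; a pose out of reach is approached as far as the arm can. A call with a gripper value outside its range is refused whole. "gripper" is the finger opening in m, from 0 to 0.0854, set as the call begins (left out, the last holds). The fingers move at their own pace and stop on an object; "grip_force" is the grip in N (left out, the last holds). Time passes only in rows, so rows that do not move let the fingers close. It gives the time, the measured TCP pose, the force and the opening at its end, in the units of the state.
- get_obs(): the state, without advancing time (a new reading comes with each control period).
- read_camera(name): name is "scene" or "top" or "wrist"; returns a dict with "color" (400x640x3 uint8, red, green, blue), "range_z" (400x640 float32, m along the optical axis (not along the pixel's ray), 0 where there is no reading), "intrinsics" (3x3 intrinsics, pixels), "dist_coeffs" ([k1, k2, p1, p2, k3] as OpenCV has them; the pictures are not rectified), "R" (3x3) and "t" (3): a world point X has camera coordinates R X + t; the wrist camera has in their place "hand_eye" (4x4, takes a point from camera to tool coordinates, whose origin is the TCP and whose axes are the tool frame's). Camera axes: x right, y down, z forward; pixel columns grow to the right and rows downward; lengths in m; the calibration is good to about 2 mm. A picture is of the moment at which its call begins: read the wrist's pose just before it.
- hand_in(): hands the job in, once; it reports no verdict.
The state is a dict: "t": time; "q": joint angles; "joint_vel": joint speeds; "joint_torque": joint torques, N m; "eef_pos": TCP position; "tool_rot": TCP orientation; "contact_force": force on the tool from outside, world axes, zero at the start; "torque": the same for the moment, N m; "gripper_width": opening from 0.0 (shut) to 1.0 (fully open).
Only numpy, scipy, OpenCV 4.12 (cv2) and the standard library are available. Lean on these libraries where they do the work, as an engineer would, in place of code of your own. Each camera call takes 0.05 s, during which the arm holds its last target. There are 200 camera calls.

TASK

On this line shaft one of the three bearing-cap bolts is loose. Slide the coupling guard along its rails to the right until it is fully home over the coupling, then tap each bolt head from above with the fingertips, going from left to right, to find the one that gives. Take that bearing's hinged cap by its lifting lug, open it at least halfway and finish while still holding it up so that I can look at the bearing; leave the loose odds and ends where they are.

Things in the scene. Friction and masses are not known exactly. Their poses are not given: they have to be found in the camera images.
- base: dark steel base plate of the line shaft, 230 (x) x 490 (y) x 20 mm, fixed; origin under its middle, x away from the robot, y along the shaft to the left end. 40 mm shaft, axis 75 mm above the bench; three grey split bearings at y = 190 (left), 80 (middle), -30 mm (right), pulley (82 mm dia.) at y = 275, bare coupling (72 mm dia.) at y = -168.
- guard_handle (a point): middle of the bow handle's bar on the coupling guard: round, 12 mm thick, along base x, 80 mm clear, 204 mm above the bench, 30 mm of air below it. The guard is a bare sheet-metal hood with black slots, 120 (y) x 201 mm (x), top 168 mm above the bench, open at both ends; it rides on rails along base y, over the bearings and their lugs.
- guard (a joint): travel of the guard along its rails to the right (base -y), m: 0 = over the middle and right bearings, 0.20 = fully home over the coupling, against the end stops. Starts at 0 to 0.06. Slides against about 2.5 N of friction (plus 8 N per m/s) and stays where it is left.
- head_left (a point): centre of the top of the left cap bolt's head: an upright steel hexagon, 24 mm across flats, 119 mm above the bench at rest, 55 mm in front (base -x) of the shaft axis, above the near flange of the left bearing's cap (flange top 99 mm above the bench). Travels with the cap.
- bolt_left (a joint): how far the left cap bolt is pushed down, m. A sound bolt does not move (well under 1 mm at 20 N); the loose one gives 5 mm, starting at about 1 N and bottoming at about 3 N, and springs back. At rest all three look alike.
- lug_left (a point): grip point of the lifting lug on the crown of the left bearing's cap: an upright grey plate 12 mm thick (along base y), 32 mm wide (x), right above the shaft axis; this point is 140 mm above the bench when shut, the lug's round top 16 mm higher, the cap's crown 23 mm lower. At least 45 mm of free air beside it along y. Travels with the cap.
- cap_left (a joint): opening of the left bearing's hinged cap, rad: 0 shut, 1.2 at its stop. Hinge line along base y, 81 mm beyond (base +x) the shaft axis, 84 mm above the bench: the lug goes up and away from the robot. Weighs 0.53 kg with its bolt, 50 mm wide, turns freely, falls shut when left. Only the cap with the loose bolt opens (the bolt comes up with it); the others are held rigidly.
- head_middle (a point): centre of the top of the middle cap bolt's head: an upright steel hexagon, 24 mm across flats, 119 mm above the bench at rest, 55 mm in front (base -x) of the shaft axis, above the near flange of the middle bearing's cap (flange top 99 mm above the bench). Travels with the cap.
- bolt_middle (a joint): how far the middle cap bolt is pushed down, m. A sound bolt does not move (well under 1 mm at 20 N); the loose one gives 5 mm, starting at about 1 N and bottoming at about 3 N, and springs back. At rest all three look alike.
- lug_middle (a point): grip point of the lifting lug on the crown of the middle bearing's cap: an upright grey plate 12 mm thick (along base y), 32 mm wide (x), right above the shaft axis; this point is 140 mm above the bench when shut, the lug's round top 16 mm higher, the cap's crown 23 mm lower. At least 45 mm of free air beside it along y. Travels with the cap.
- cap_middle (a joint): opening of the middle bearing's hinged cap, rad: 0 shut, 1.2 at its stop. Hinge line along base y, 81 mm beyond (base +x) the shaft axis, 84 mm above the bench: the lug goes up and away from the robot. Weighs 0.53 kg with its bolt, 50 mm wide, turns freely, falls shut when left. Only the cap with the loose bolt opens (the bolt comes up with it); the others are held rigidly.
- head_right (a point): centre of the top of the right cap bolt's head: an upright steel hexagon, 24 mm across flats, 119 mm above the bench at rest, 55 mm in front (base -x) of the shaft axis, above the near flange of the right bearing's cap (flange top 99 mm above the bench). Travels with the cap.
- bolt_right (a joint): how far the right cap bolt is pushed down, m. A sound bolt does not move (well under 1 mm at 20 N); the loose one gives 5 mm, starting at about 1 N and bottoming at about 3 N, and springs back. At rest all three look alike.
- lug_right (a point): grip point of the lifting lug on the crown of the right bearing's cap: an upright grey plate 12 mm thick (along base y), 32 mm wide (x), right above the shaft axis; this point is 140 mm above the bench when shut, the lug's round top 16 mm higher, the cap's crown 23 mm lower. At least 45 mm of free air beside it along y. Travels with the cap.
- cap_right (a joint): opening of the right bearing's hinged cap, rad: 0 shut, 1.2 at its stop. Hinge line along base y, 81 mm beyond (base +x) the shaft axis, 84 mm above the bench: the lug goes up and away from the robot. Weighs 0.53 kg with its bolt, 50 mm wide, turns freely, falls shut when left. Only the cap with the loose bolt opens (the bolt comes up with it); the others are held rigidly.
- spare_ring: a plain steel ring 42 mm across, 12 mm high, lying on the base plate between the left and the middle bearing; origin at the centre of its underside; a bystander, to be left alone
- spare_nut: a steel hexagon nut 30 mm across flats, 16 mm high, lying on the base plate between the middle and the right bearing (it may start under the guard); origin at the centre of its underside; a bystander, to be left alone
- spanner: a steel combination spanner 200 mm long, 8 mm high, lying on the bench to the left; origin at the centre of its underside; a bystander, to be left alone
- screwdriver: a screwdriver 210 mm long with a black handle, lying on the bench to the right; origin at the centre of its underside; a bystander, to be left alone
- oil_bottle: a grey plastic oil bottle 58 mm across, 150 mm tall, standing at the left; origin at the centre of its underside; a bystander, to be left alone
- grease_tin: a bare metal tin 84 mm across, 75 mm tall, standing at the right; origin at the centre of its underside; a bystander, to be left alone
- old_bracket: a dark steel angle bracket 90 x 45 mm, 76 mm high, standing on the bench at the left near the robot; origin at the centre of its underside; a bystander, to be left alone

How it is judged:
On the way, in this order (a step that is already met when the one before it is completed fails the run):
1. the coupling guard is slid fully home over the coupling (value of joint guard above 0.192 m), for 0.1 s.
2. the left bolt's head is tapped with the fingertips (contact force between the fingers and bolt_left above 2 N), for 0.02 s.
3. the middle bolt's head is tapped with the fingertips (contact force between the fingers and bolt_middle above 2 N), for 0.02 s.
4. the right bolt's head is tapped with the fingertips (contact force between the fingers and bolt_right above 2 N), for 0.02 s.
5. the cap with the loose bolt is open at least halfway, in the fingers (((value of joint cap_left above 0.6 rad and velocity of joint cap_left between -0.1 and 0.1 rad/s and contact force between the fingers and cap_left above 1 N) or (value of joint cap_middle above 0.6 rad and velocity of joint cap_middle between -0.1 and 0.1 rad/s and contact force between the fingers and cap_middle above 1 N) or (value of joint cap_right above 0.6 rad and velocity of joint cap_right between -0.1 and 0.1 rad/s and contact force between the fingers and cap_right above 1 N))), for 0.2 s.
At the end, for the whole second after the job is handed in: the guard is home over the coupling (within 8 mm of its stops); the cap with the loose bolt is open by 0.6 rad or more of its 1.2, still (under 0.1 rad/s) and held up by the fingers, which press on it with over 1 N; the bystanders are within 30 mm of where they were (value of joint guard above 0.192 m and ((value of joint cap_left above 0.6 rad and velocity of joint cap_left between -0.1 and 0.1 rad/s and contact force between the fingers and cap_left above 1 N) or (value of joint cap_middle above 0.6 rad and velocity of joint cap_middle between -0.1 and 0.1 rad/s and contact force between the fingers and cap_middle above 1 N) or (value of joint cap_right above 0.6 rad and velocity of joint cap_right between -0.1 and 0.1 rad/s and contact force between the fingers and cap_right above 1 N)) and distance of each of spare_ring, spare_nut, spanner, screwdriver, oil_bottle, grease_tin, old_bracket from where it was at the start of the episode below 0.03 m); the arm keeps its last pose, push and grip.
It fails at once if a bystander is pushed away by more than 50 mm (distance of any of spare_ring, spare_nut, spanner, screwdriver, oil_bottle, grease_tin, old_bracket from where it was at the start of the episode above 0.05 m).
It also fails if it takes over 58 s, if anything falls off the work surface, if the arm or the gripper's body presses on something with over 40 N, if the wrist force passes 120 N, or if a joint passes its speed limit or range.

## Working session

There is one attempt and no reset: what is moved stays moved. The work goes in short steps, Python scripts to look and compute and a tool call to move; the robot and the scene stay as the last step left them, time stands still between calls to the robot, and variables do not carry over. Pictures are saved under pics/ and viewed, about 8 in all and at most 12, crops included, and the job is handed in when it is done.

Besides the shell and the picture viewer there is one more tool, called after "Call:" as name(argument=value, ...), one argument or row to a line, values as JSON. play_rows: Moves the arm, as the interface text tells. Its arguments: {"type":"object","properties":{"increments":{"type":"array","items":{"type":"array"}},"gripper":{"type":"number"},"grip_force":{"type":"number"}},"required":["increments"]}

```bash
mkdir -p pics; ls
cat > h.py <<'E'
import numpy as np, cv2
from station import get_obs, read_camera
def cloud(c):
    h,w=c["range_z"].shape
    u,v=np.meshgrid(np.arange(w),np.arange(h))
    p=cv2.undistortPoints(np.stack([u,v],-1).reshape(-1,1,2).astype(np.float64),np.array(c["intrinsics"]),np.array(c["dist_coeffs"])).reshape(h,w,2)
    z=c["range_z"]
    P=np.dstack([p[...,0]*z,p[...,1]*z,z])
    R=np.array(c["R"]);t=np.array(c["t"])
    X=(P-t)@R
    X[z==0]=np.nan
    return X
E
python3 - <<'E'
from h import *
import pickle
o=get_obs();print(o)
for n in("scene","top"):
    c=read_camera(n);cv2.imwrite(f"pics/{n}0.png",c["color"][...,::-1]);pickle.dump(c,open(n+".pkl","wb"))
    print(n,c["R"],c["t"])
E
```

```text
pics
{'t': 0.0, 'q': array([ 1.22887889,  0.47779033,  0.02236304,  1.55642879, -0.01148525,
        1.10930173, -0.08307564]), 'joint_vel': array([-0.00038294,  0.00198889,  0.00284536,  0.00015214, -0.00082849,
        0.00095861,  0.00013977]), 'joint_torque': array([-1.29135742e-04, -5.96462452e+01,  1.60780605e+00, -2.81200433e+01,
        1.23868149e-02,  9.48310015e-03,  2.20967837e-05]), 'eef_pos': array([ 0.15622655, -0.65607615,  0.23034229]), 'tool_rot': array([ 0.55526436, -0.55456579,  0.43878847, -0.43772475]), 'contact_force': array([ 1.32763572, -0.01246045,  0.86167898]), 'torque': array([-0.00702552, -0.04559243, -0.02301903]), 'gripper_width': 0.9996659313604269}
scene [[-0.75814953  0.6520749   0.00275921]
 [ 0.43673994  0.51091854 -0.74041912]
 [-0.48421846 -0.56014334 -0.67213981]] [ 0.38453646 -0.12624178  1.95144767]
top [[ 2.27760032e-02 -9.99740361e-01 -6.81673909e-04]
 [-9.90239449e-01 -2.24657628e-02 -1.37554075e-01]
 [ 1.37503046e-01  3.80795244e-03 -9.90494024e-01]] [-0.01121233  0.51907282  1.45396506]
```

View both.

View pics/scene0.png

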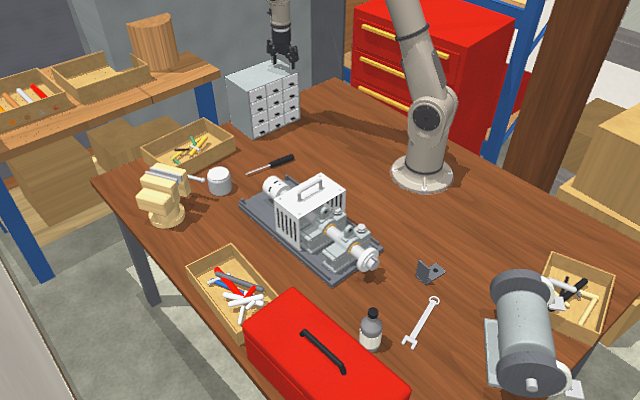

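View pics/top0.png

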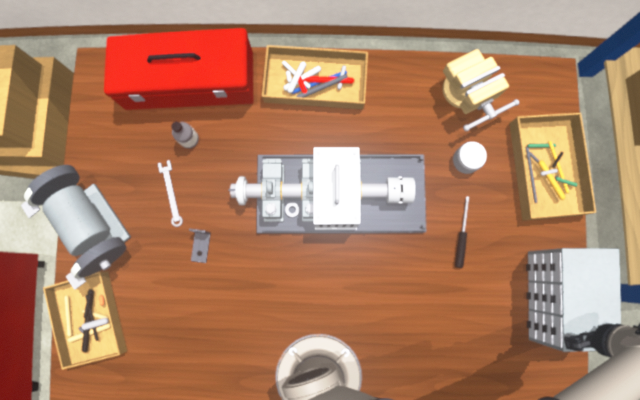

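Run:
```python
from h import *
import pickle
c=pickle.load(open("top.pkl","rb"));X=cloud(c)
s=X[130:260,225:440].reshape(-1,3);s=s[~np.isnan(s[:,0])]
b=s[(s[:,2]>.012)&(s[:,2]<.03)]
r=cv2.minAreaRect(b[:,:2].astype(np.float32));print("base",r, np.median(b[:,2]))
box=cv2.boxPoints(r)
e=box[1:]-box[:-1]; L=e[np.argmax(np.linalg.norm(e,axis=1))];L/=np.linalg.norm(L);L*=np.sign(L[1]);
print("ydir",L,np.degrees(np.arctan2(-L[0],L[1])))
ex=np.array([L[1],-L[0]]);ctr=np.array(r[0])
def loc(p): return np.c_[(p[:,:2]-ctr)@ex,(p[:,:2]-ctr)@L]
for nm,lo,hi in(("handle",.19,.215),("guardtop",.16,.175),("lug/150",.146,.16),("heads",.115,.123)):
    p=s[(s[:,2]>lo)&(s[:,2]<hi)];l=loc(p)
    print(nm,len(p),p.mean(0).round(4),"local min/max",l.min(0).round(3),l.max(0).round(3),np.median(p[:,2]))
    if nm[0]=="h": print(l.round(3)[:60:3].tolist())
```

```text
base ((0.5269134640693665, -0.05179812014102936), (0.23153284192085266, 0.48958826065063477), 1.6263929605484009) 0.019068193530353217
ydir [-0.02838203  0.99959713] 1.6263891
handle 192 [ 0.5241 -0.0363  0.2068] local min/max [-0.051  0.01 ] [0.049 0.021] 0.2072732596856205
[[0.049, 0.017], [0.047, 0.02], [0.046, 0.012], [0.042, 0.015], [0.04, 0.02], [0.04, 0.013], [0.036, 0.018], [0.037, 0.01], [0.035, 0.015], [0.032, 0.02], [0.033, 0.01], [0.029, 0.015], [0.027, 0.02], [0.026, 0.013], [0.024, 0.018], [0.024, 0.01], [0.022, 0.015], [0.02, 0.02], [0.018, 0.013], [0.017, 0.018]]
guardtop 3249 [ 0.5246 -0.0358  0.1669] local min/max [-0.1   -0.044] [0.1   0.198] 0.16682821821453228
lug/150 133 [0.5123 0.0497 0.153 ] local min/max [-0.101 -0.03 ] [0.101 0.2  ] 0.1530197268459806
heads 230 [0.4933 0.0942 0.118 ] local min/max [-0.102 -0.167] [0.023 0.286] 0.1175836802950914
[[0.023, 0.19], [0.022, 0.081], [0.019, 0.092], [0.018, 0.278], [0.017, 0.092], [0.014, 0.184], [0.012, 0.28], [0.012, 0.206], [0.011, 0.092], [0.009, 0.217], [0.008, 0.092], [0.007, 0.275], [0.006, 0.206], [0.005, 0.092], [0.004, -0.167], [0.003, 0.187], [0.001, 0.28], [-0.0, 0.186], [0.0, 0.103], [-0.0, 0.078]]
```

```bash
cat >> h.py <<'E'
from scipy.spatial.transform import Rotation as Ro
ctr=np.array([.527,-.052]);L=np.array([-.0284,.9996]);ex=np.array([L[1],-L[0]])
def W(lx,ly,z): return np.r_[ctr+ex*lx+L*ly,z]
def st():
    o=get_obs();q=np.array(o["tool_rot"]);R=Ro.from_quat(q[[1,2,3,0]])
    p=np.array(o["eef_pos"]);d=p[:2]-ctr
    print("t %.2f"%o["t"],"pos",p.round(4),"local",(d@ex).round(4),(d@L).round(4),"F",np.round(o["contact_force"],2),"w",round(o["gripper_width"],3))
    return R,p
def go(*t):
    R,p=st()
    print("R cols",R.as_matrix().round(3).tolist())
    for s in(1,-1):
        T=Ro.from_matrix(np.c_[np.r_[s*L,0],[0,0,-1],np.r_[-s*ex,0]]); 
        if np.linalg.det(T.as_matrix())>0 : print(s,"turn tool deg",(R.inv()*T).as_rotvec(degrees=True).round(2))
    for a in t:
        w=W(*a);print(a,"world",w.round(4),"d now",R.inv().apply(w-p).round(4));
E
python3 - <<'E'
from h import *
go((-.04,-.35,.25),(0,.06,.25),(0,.06,.19))
E
```

```text
t 0.10 pos [ 0.1563 -0.6561  0.2304] local -0.3878 -0.5934 F [-0.39 -0.11  0.02] w 1.001
R cols [[0.232, -0.0, 0.973], [-0.973, 0.002, 0.232], [-0.002, -1.0, -0.0]]
1 turn tool deg [-1.3000e-01 -1.6823e+02 -2.0000e-02]
-1 turn tool deg [ 0.02 11.77 -0.09]
(-0.04, -0.35, 0.25) world [ 0.497 -0.403  0.25 ] d now [-0.1674 -0.0194  0.3901]
(0, 0.06, 0.25) world [0.5253 0.008  0.25  ] d now [-0.5606 -0.0187  0.5129]
(0, 0.06, 0.19) world [0.5253 0.008  0.19  ] d now [-0.5605  0.0413  0.5129]
```

Call:
play_rows(
  increments=[
    [[0,0,0],[0,4,0]],
    [[0,0,0],[0,4,0]],
    [[0,0,0],[0,3.8,0]],
    [[-0.016,-0.0015,0.0235],[0,0,0]],
    [[-0.016,-0.0015,0.0235],[0,0,0]],
    [[-0.016,-0.0015,0.0235],[0,0,0]],
    [[-0.016,-0.0015,0.0235],[0,0,0]],
    [[-0.016,-0.0015,0.0235],[0,0,0]],
    [[-0.016,-0.0015,0.0235],[0,0,0]],
    [[-0.016,-0.0015,0.0235],[0,0,0]],
    [[-0.016,-0.0015,0.0235],[0,0,0]],
    [[-0.016,-0.0015,0.0235],[0,0,0]],
    [[-0.016,-0.0015,0.0235],[0,0,0]],
    [[-0.016,-0.0015,0.0235],[0,0,0]],
    [[-0.016,-0.0015,0.0235],[0,0,0]],
    [[-0.016,-0.0015,0.0235],[0,0,0]],
    [[-0.016,-0.0015,0.0235],[0,0,0]],
    [[-0.016,-0.0015,0.0235],[0,0,0]],
  ],
  gripper=0,
)

```text
t: 1.6
eef_pos: [0.5028, -0.4058, 0.2534]
tool_rot: [-0.507, 0.507, -0.493, 0.493]
contact_force: [0.6, 0.5, 0.4]
gripper_width: -0.004
```

Call:
play_rows(
  increments=[
    [[-0.028,0,0.0028],[0,0,0]],
    [[-0.028,0,0.0028],[0,0,0]],
    [[-0.028,0,0.0028],[0,0,0]],
    [[-0.028,0,0.0028],[0,0,0]],
    [[-0.028,0,0.0028],[0,0,0]],
    [[-0.028,0,0.0028],[0,0,0]],
    [[-0.028,0,0.0028],[0,0,0]],
    [[-0.028,0,0.0028],[0,0,0]],
    [[-0.028,0,0.0028],[0,0,0]],
    [[-0.028,0,0.0028],[0,0,0]],
    [[-0.028,0,0.0028],[0,0,0]],
    [[-0.028,0,0.0028],[0,0,0]],
    [[-0.028,0,0.0028],[0,0,0]],
    [[-0.028,0,0.0028],[0,0,0]],
    [[-0.028,0,0.0028],[0,0,0]],
    [[0,0,0],[0,0,0]],
  ],
)

```text
t: 2.93
eef_pos: [0.5322, 0.021, 0.2538]
tool_rot: [0.51, -0.508, 0.492, -0.49]
contact_force: [-0.3, 1.0, 0.3]
gripper_width: -0.0
```

Run:
```python
from h import *
go((0,.065,.25),(0,.065,.187))
```

```text
t 2.93 pos [0.5322 0.021  0.2538] local 0.0072 0.0729 F [-0.33  1.02  0.27] w -0.0
R cols [[0.036, 0.0, 0.999], [-0.999, 0.003, 0.036], [-0.003, -1.0, 0.0]]
1 turn tool deg [-2.8000e-01 -1.7955e+02  1.0000e-02]
-1 turn tool deg [-0.01  0.45 -0.18]
(0, 0.065, 0.25) world [0.5252 0.013  0.25  ] d now [ 0.0078  0.0037 -0.0073]
(0, 0.065, 0.187) world [0.5252 0.013  0.187 ] d now [ 0.008   0.0667 -0.0073]
```

Call:
play_rows(
  increments=[
    [[0,0.0165,-0.0018],[0,0,0]],
    [[0,0.0165,-0.0018],[0,0,0]],
    [[0,0.0165,-0.0018],[0,0,0]],
    [[0,0.0165,-0.0018],[0,0,0]],
    [[0,0,0],[0,0,0]],
    [[0.012,0,0],[0,0,0]],
    [[0.014,0,0],[0,0,0]],
    [[0.014,0,0],[0,0,0]],
    [[0.014,0,0],[0,0,0]],
    [[0.014,0,0],[0,0,0]],
    [[0.014,0,0],[0,0,0]],
    [[0.014,0,0],[0,0,0]],
    [[0.014,0,0],[0,0,0]],
    [[0.014,0,0],[0,0,0]],
    [[0.014,0,0],[0,0,0]],
    [[0.014,0,0],[0,0,0]],
    [[0.014,0,0],[0,0,0]],
    [[0.014,0,0],[0,0,0]],
    [[0.014,0,0],[0,0,0]],
    [[0,0,0],[0,0,0]],
  ],
)

```text
t: 4.6
eef_pos: [0.5307, -0.1841, 0.189]
tool_rot: [-0.506, 0.506, -0.493, 0.495]
contact_force: [0.9, -1.5, 0.3]
gripper_width: -0.003
```

Call:
play_rows(
  increments=[
    [[0.007,0,0],[0,0,0]],
    [[0.007,0,0],[0,0,0]],
    [[0,0,0],[0,0,0]],
  ],
)

```text
t: 4.85
eef_pos: [0.5313, -0.1953, 0.1884]
tool_rot: [0.507, -0.507, 0.493, -0.494]
contact_force: [0.6, -0.7, 0.2]
gripper_width: 0.001
```

Run:
```python
from h import *
go((-.055,.19,.119))
```

```text
t 4.85 pos [ 0.5313 -0.1953  0.1884] local 0.0002 -0.1434 F [ 0.63 -0.66  0.15] w 0.001
R cols [[0.027, 0.001, 1.0], [-1.0, -0.001, 0.027], [0.001, -1.0, 0.001]]
1 turn tool deg [-7.0000e-02  1.7992e+02 -1.0000e-01]
-1 turn tool deg [-0.07 -0.08  0.05]
(-0.055, 0.19, 0.119) world [0.4666 0.1364 0.119 ] d now [-0.3334  0.0691 -0.0558]
```

Call:
play_rows(
  increments=[
    [[0.005,0,0],[0,0,0]],
    [[0.005,0,0],[0,0,0]],
    [[0.005,0,0],[0,0,0]],
  ],
)

```text
t: 5.1
eef_pos: [0.5314, -0.1998, 0.1881]
tool_rot: [0.511, -0.506, 0.495, -0.488]
contact_force: [-8.2, 35.4, 15.6]
gripper_width: -0.002
```

Run:
```python
from h import *
go((-.055,.19,.119))
c=read_camera("top");X=cloud(c)
s=X[130:260,225:470].reshape(-1,3)
d=s[:,:2]-ctr;l=np.c_[d@ex,d@L]
for lo,hi in((.16,.175),(.2,.212)):
    m=(s[:,2]>lo)&(s[:,2]<hi)&(abs(l[:,0])<.11);print(lo,np.percentile(l[m],[1,50,99],axis=0).round(3).tolist())
cv2.imwrite("pics/top1.png",cv2.resize(c["color"][120:260,220:460,::-1],None,fx=3,fy=3))
```

```text
t 5.10 pos [ 0.5314 -0.1998  0.1881] local 0.0002 -0.1478 F [-8.2  35.37 15.63] w -0.002
R cols [[0.034, -0.003, 0.999], [-0.999, 0.012, 0.034], [-0.012, -1.0, -0.003]]
1 turn tool deg [  -1.06 -179.7    -0.25]
-1 turn tool deg [ 0.16  0.3  -0.67]
(-0.055, 0.19, 0.119) world [0.4666 0.1364 0.119 ] d now [-0.3373  0.0732 -0.0533]
0.16 [[-0.101, -0.151], [-0.019, -0.126], [0.099, -0.106]]
0.2 [[-0.004, -0.135], [-0.004, -0.135], [-0.004, -0.135]]
```

View pics/top1.png

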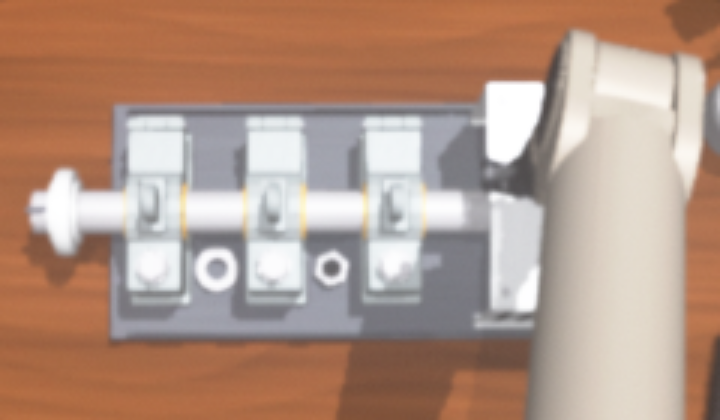

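Call:
play_rows(
  increments=[
    [[-0.012,0,0],[0,0,0]],
    [[-0.012,0,0],[0,0,0]],
    [[0,-0.02,0],[0,0,0]],
    [[-0.02,-0.02,-0.004],[0,0,0]],
    [[-0.026,0,-0.0045],[0,0,0]],
    [[-0.026,0,-0.0045],[0,0,0]],
    [[-0.026,0,-0.0045],[0,0,0]],
    [[-0.026,0,-0.0045],[0,0,0]],
    [[-0.026,0,-0.0045],[0,0,0]],
    [[-0.026,0,-0.0045],[0,0,0]],
    [[-0.026,0,-0.0045],[0,0,0]],
    [[-0.026,0,-0.0045],[0,0,0]],
    [[-0.026,0,-0.0045],[0,0,0]],
    [[-0.026,0,-0.0045],[0,0,0]],
    [[-0.026,0,-0.0045],[0,0,0]],
    [[0,0,0],[0,0,0]],
    [[0,0,0],[0,0,0]],
  ],
)

```text
t: 6.57
eef_pos: [0.4686, 0.1204, 0.2279]
tool_rot: [0.508, -0.508, 0.492, -0.492]
contact_force: [-0.1, -1.1, -0.4]
gripper_width: -0.003
```

Run:
```python
from h import *
go((-.055,.19,.14))
c=read_camera("top");X=cloud(c)
s=X[130:260,225:470].reshape(-1,3)
d=s[:,:2]-ctr;l=np.c_[d@ex,d@L]
for n,lo,hi,x0 in(("head",.112,.124,-.055),("lug",.135,.162,0)):
  for y0 in(.19,.08,-.03):
    m=(s[:,2]>lo)&(s[:,2]<hi)&(abs(l[:,0]-x0)<.022)&(abs(l[:,1]-y0)<.025);print(n,y0,m.sum(),l[m].mean(0).round(4) if m.any() else'', (np.ptp(l[m],axis=0).round(3),np.median(s[m,2])) if m.any() else '')
m=(s[:,2]>.16)&(s[:,2]<.172)&(abs(l[:,0])<.11)&(l[:,1]<-.05);print("guard",np.percentile(l[m],[1,50,99],axis=0).round(3).tolist())
```

```text
t 6.57 pos [0.4686 0.1204 0.2279] local -0.0535 0.174 F [-0.11 -1.14 -0.37] w -0.003
R cols [[0.031, 0.001, 1.0], [-1.0, -0.0, 0.031], [0.0, -1.0, 0.001]]
1 turn tool deg [ 3.0000e-02 -1.7985e+02  7.0000e-02]
-1 turn tool deg [-0.04  0.15  0.02]
(-0.055, 0.19, 0.14) world [0.4666 0.1364 0.14  ] d now [-0.016   0.0879 -0.0015]
head 0.19 0  
head 0.08 74 [-0.0565  0.0844] (array([0.027, 0.027]), np.float64(0.11797972938187441))
head -0.03 73 [-0.0559 -0.0255] (array([0.024, 0.027]), np.float64(0.11701666955659569))
lug 0.19 0  
lug 0.08 48 [-0.0014  0.0844] (array([0.031, 0.008]), np.float64(0.15269820009182322))
lug -0.03 60 [-0.0019 -0.0256] (array([0.03 , 0.012]), np.float64(0.15158410465776662))
guard [[-0.101, -0.223], [-0.004, -0.162], [0.098, -0.107]]
```

Call:
play_rows(
  increments=[
    [[-0.01,0.025,-0.001],[0,0,0]],
    [[-0.01,0.025,-0.0015],[0,0,0]],
    [[0,0.025,0],[0,0,0]],
    [[0,0.02,0],[0,0,0]],
    [[0,0,0],[0,0,0]],
    [[0,0,0],[0,0,0]],
  ],
)

```text
t: 7.12
eef_pos: [0.4655, 0.1377, 0.1322]
tool_rot: [-0.506, 0.507, -0.494, 0.493]
contact_force: [0.3, 0.4, 0.0]
gripper_width: -0.003
```

```bash
sed -i 's/^ctr=np.array(\[.527,-.052\])/ctr=np.array([.5257,-.048])/' h.py
python3 - <<'E'
from h import *
go((-.055,.19,.123),(-.055,.19,.114))
E
```

```text
t 7.12 pos [0.4655 0.1377 0.1322] local -0.0549 0.1874 F [0.28 0.39 0.05] w -0.003
R cols [[0.026, -0.002, 1.0], [-1.0, -0.001, 0.026], [0.001, -1.0, -0.002]]
1 turn tool deg [-1.1000e-01  1.7986e+02  1.9000e-01]
-1 turn tool deg [ 0.12 -0.14  0.07]
(-0.055, 0.19, 0.123) world [0.4653 0.1404 0.123 ] d now [-0.0027  0.0092 -0.    ]
(-0.055, 0.19, 0.114) world [0.4653 0.1404 0.114 ] d now [-0.0027  0.0182 -0.    ]
```

Call:
play_rows(
  increments=[
    [[-0.0025,0.006,0],[0,0,0]],
    [[0,0.003,0],[0,0,0]],
    [[0,0.003,0],[0,0,0]],
    [[0,0.003,0],[0,0,0]],
    [[0,0,0],[0,0,0]],
  ],
)

```text
t: 7.53
eef_pos: [0.4662, 0.1418, 0.1189]
tool_rot: [0.507, -0.507, 0.493, -0.493]
contact_force: [-2.3, -0.4, 7.2]
gripper_width: 0.003
```

Call:
play_rows(
  increments=[
    [[0,0.0035,0],[0,0,0]],
    [[0,0,0],[0,0,0]],
    [[0,0,0],[0,0,0]],
  ],
)

```text
t: 7.78
eef_pos: [0.4664, 0.142, 0.1185]
tool_rot: [0.507, -0.507, 0.492, -0.494]
contact_force: [-13.5, -5.3, 43.3]
gripper_width: -0.0
```

Call:
play_rows(
  increments=[
    [[0,-0.015,0],[0,0,0]],
    [[0,-0.015,0],[0,0,0]],
    [[0.02,0,0],[0,0,0]],
    [[0.03,0,0],[0,0,0]],
    [[0.03,0,0],[0,0,0]],
    [[0.03,0,0],[0,0,0]],
    [[0,0.01,0],[0,0,0]],
    [[0,0.01,0],[0,0,0]],
    [[0,0,0],[0,0,0]],
  ],
)

```text
t: 8.53
eef_pos: [0.4676, 0.0319, 0.1228]
tool_rot: [-0.506, 0.507, -0.494, 0.492]
contact_force: [-0.4, 1.1, -1.1]
gripper_width: 0.005
```

Run:
```python
from h import *
go((-.055,.08,.122),(-.055,.08,.114))
```

```text
t 8.53 pos [0.4676 0.0319 0.1228] local -0.0558 0.0816 F [-0.36  1.08 -1.07] w 0.005
R cols [[0.028, -0.002, 1.0], [-1.0, 0.0, 0.028], [-0.0, -1.0, -0.002]]
1 turn tool deg [1.0000e-02 1.7996e+02 2.1000e-01]
-1 turn tool deg [ 0.14 -0.04 -0.  ]
(-0.055, 0.08, 0.122) world [0.4684 0.0304 0.122 ] d now [0.0016 0.0008 0.0008]
(-0.055, 0.08, 0.114) world [0.4684 0.0304 0.114 ] d now [0.0016 0.0088 0.0009]
```

Call:
play_rows(
  increments=[
    [[0,0.003,0],[0,0,0]],
    [[0,0.003,0],[0,0,0]],
    [[0,0,0],[0,0,0]],
    [[0,0,0],[0,0,0]],
  ],
)

```text
t: 8.87
eef_pos: [0.4689, 0.0332, 0.1189]
tool_rot: [0.508, -0.507, 0.492, -0.493]
contact_force: [-2.0, 0.2, 7.1]
gripper_width: 0.005
```

Call:
play_rows(
  increments=[
    [[0,0.002,0],[0,0,0]],
    [[0,0,0],[0,0,0]],
    [[0,0,0],[0,0,0]],
  ],
)

```text
t: 9.12
eef_pos: [0.469, 0.0332, 0.1186]
tool_rot: [0.507, -0.507, 0.492, -0.493]
contact_force: [-10.4, -0.9, 27.9]
gripper_width: -0.005
```

Call:
play_rows(
  increments=[
    [[0,-0.015,0],[0,0,0]],
    [[0,-0.014,0],[0,0,0]],
    [[0.02,0,0],[0,0,0]],
    [[0.03,0,0],[0,0,0]],
    [[0.03,0,0],[0,0,0]],
    [[0.031,0,0],[0,0,0]],
    [[0,0.01,0],[0,0,0]],
    [[0,0.01,0],[0,0,0]],
    [[0,0,0],[0,0,0]],
  ],
)

```text
t: 9.87
eef_pos: [0.4706, -0.0779, 0.1235]
tool_rot: [-0.507, 0.508, -0.494, 0.492]
contact_force: [0.4, 0.2, -0.0]
gripper_width: -0.001
```

Run:
```python
from h import *
go((-.055,-.03,.122),(-.055,-.03,.114))
```

```text
t 9.87 pos [ 0.4706 -0.0779  0.1235] local -0.0559 -0.0283 F [ 0.4   0.23 -0.04] w -0.001
R cols [[0.029, -0.003, 1.0], [-1.0, 0.001, 0.029], [-0.001, -1.0, -0.003]]
1 turn tool deg [-9.0000e-02 -1.7996e+02 -2.5000e-01]
-1 turn tool deg [ 0.16  0.04 -0.06]
(-0.055, -0.03, 0.122) world [ 0.4716 -0.0796  0.122 ] d now [0.0017 0.0015 0.0009]
(-0.055, -0.03, 0.114) world [ 0.4716 -0.0796  0.114 ] d now [0.0017 0.0095 0.0009]
```

Call:
play_rows(
  increments=[
    [[0,0.003,0],[0,0,0]],
    [[0,0.0035,0],[0,0,0]],
    [[0,0,0],[0,0,0]],
    [[0,0,0],[0,0,0]],
  ],
)

```text
t: 10.2
eef_pos: [0.4719, -0.0782, 0.1189]
tool_rot: [0.507, -0.507, 0.493, -0.493]
contact_force: [0.0, 0.1, 1.8]
gripper_width: 0.003
```

Call:
play_rows(
  increments=[
    [[0,0.002,0],[0,0,0]],
    [[0,0.001,0],[0,0,0]],
    [[0,0,0],[0,0,0]],
  ],
)

```text
t: 10.45
eef_pos: [0.4721, -0.0788, 0.1159]
tool_rot: [0.507, -0.507, 0.493, -0.493]
contact_force: [0.2, 2.2, 2.6]
gripper_width: -0.001
```

Call:
play_rows(
  increments=[
    [[0,0.0015,0],[0,0,0]],
    [[0,0.0015,0],[0,0,0]],
    [[0,0,0],[0,0,0]],
  ],
)

```text
t: 10.7
eef_pos: [0.4722, -0.0789, 0.1138]
tool_rot: [0.507, -0.507, 0.493, -0.493]
contact_force: [-3.6, 2.0, 12.8]
gripper_width: -0.0
```

Call:
play_rows(
  increments=[
    [[0,-0.02,0],[0,0,0]],
    [[0,-0.03,0],[0,0,0]],
    [[0,-0.03,0],[0,0,0]],
    [[0,0,0.025],[0,0,0]],
    [[0,0,0.03],[0,0,0]],
    [[0,0,0],[0,0,0]],
    [[0,0,0],[0,0,0]],
  ],
  gripper=0.0854,
  grip_force=60,
)

```text
t: 11.28
eef_pos: [0.5273, -0.0778, 0.1923]
tool_rot: [-0.507, 0.507, -0.493, 0.493]
contact_force: [-0.5, 0.1, -0.2]
gripper_width: 0.973
```

Run:
```python
from h import *
go((0,-.03,.126))
```

```text
t 11.28 pos [ 0.5273 -0.0778  0.1923] local 0.0008 -0.0298 F [-0.53  0.14 -0.25] w 0.973
R cols [[0.028, -0.0, 1.0], [-1.0, 0.0, 0.028], [-0.0, -1.0, -0.0]]
1 turn tool deg [1.0000e-02 1.7997e+02 4.0000e-02]
-1 turn tool deg [ 0.02 -0.03 -0.  ]
(0, -0.03, 0.126) world [ 0.5266 -0.078   0.126 ] d now [ 0.0002  0.0663 -0.0007]
```

Call:
play_rows(
  increments=[
    [[0,0.018,0],[0,0,0]],
    [[0,0.02,0],[0,0,0]],
    [[0,0.018,0],[0,0,0]],
    [[0,0.01,0],[0,0,0]],
    [[0,0,0],[0,0,0]],
  ],
)

```text
t: 11.7
eef_pos: [0.5239, -0.0779, 0.1243]
tool_rot: [-0.506, 0.508, -0.494, 0.492]
contact_force: [-0.9, 0.8, 0.5]
gripper_width: 0.997
```

Call:
play_rows(
  increments=[
    [[0,0,0],[0,0,0]],
    [[0,0,0],[0,0,0]],
    [[0,0,0],[0,0,0]],
    [[0,0,0],[0,0,0]],
    [[0,0,0],[0,0,0]],
    [[0,0,0],[0,0,0]],
    [[0,0,0],[0,0,0]],
    [[0,0,0],[0,0,0]],
  ],
  gripper=0,
  grip_force=60,
)

```text
t: 12.37
eef_pos: [0.527, -0.0785, 0.1275]
tool_rot: [-0.507, 0.507, -0.493, 0.494]
contact_force: [-1.2, -3.2, 6.6]
gripper_width: 0.128
```

Run:
```python
from h import *
go((0,-.03,.126))
c=read_camera("scene");cv2.imwrite("pics/s2.png",cv2.resize(c["color"][140:310,200:420,::-1],None,fx=3,fy=3))
# arc plan: grip point G about hinge, tool tilt k*theta about tool x; per-row tool-frame deltas
R,p=st()
e3=np.r_[ex,0];Hw=W(.081,-.03,.084)
g=p-.019*R.as_matrix()[:,1]; ax=np.r_[L,0]
for k in(.5,1):
  for n in(16,):
    P=p;Rc=R
    print("tool x . ax",R.as_matrix()[:,0]@ax)
    for th in np.linspace(0,.9,n+1)[1:]:
        G=Hw+Ro.from_rotvec(ax*th).apply(g-Hw);Rn=Ro.from_rotvec(ax*th*k)*R
        Pn=G+.019*Rn.as_matrix()[:,1]
        print(k,round(th,2),Rc.inv().apply(Pn-P).round(4),(Rc.inv()*Rn).as_rotvec(degrees=True).round(2),Pn.round(3));P,Rc=Pn,Rn
```

```text
t 12.37 pos [ 0.527  -0.0785  0.1275] local 0.0004 -0.0305 F [-1.21 -3.18  6.62] w 0.128
R cols [[0.027, 0.001, 1.0], [-1.0, -0.001, 0.027], [0.001, -1.0, 0.001]]
1 turn tool deg [-9.0000e-02  1.7992e+02 -7.0000e-02]
-1 turn tool deg [-0.04 -0.08  0.06]
(0, -0.03, 0.126) world [ 0.5266 -0.078   0.126 ] d now [-0.0005  0.0015 -0.0004]
t 12.42 pos [ 0.527  -0.0785  0.1274] local 0.0004 -0.0305 F [-1.53 -2.26  6.73] w 0.128
tool x . ax -1.0000018037210812
0.5 0.06 [-0.     -0.0044  0.0031] [-1.61 -0.   -0.  ] [ 0.53  -0.078  0.132]
0.5 0.11 [-0.     -0.0043  0.0032] [-1.61 -0.   -0.  ] [ 0.533 -0.078  0.136]
0.5 0.17 [-0.     -0.0042  0.0034] [-1.61 -0.   -0.  ] [ 0.537 -0.078  0.14 ]
0.5 0.22 [-0.     -0.0041  0.0035] [-1.61 -0.   -0.  ] [ 0.541 -0.078  0.144]
0.5 0.28 [-0.     -0.004   0.0036] [-1.61 -0.   -0.  ] [ 0.545 -0.078  0.148]
0.5 0.34 [-0.     -0.0039  0.0037] [-1.61 -0.   -0.  ] [ 0.549 -0.078  0.151]
0.5 0.39 [-0.     -0.0038  0.0038] [-1.61 -0.   -0.  ] [ 0.553 -0.078  0.154]
0.5 0.45 [-0.     -0.0036  0.0039] [-1.61 -0.   -0.  ] [ 0.558 -0.078  0.157]
0.5 0.51 [-0.     -
[... 1150 characters left out ...]
5  -0.078  0.155]
1 0.45 [ 0.     -0.0045  0.0026] [-3.22 -0.   -0.  ] [ 0.554 -0.078  0.158]
1 0.51 [ 0.     -0.0045  0.0026] [-3.22 -0.   -0.  ] [ 0.558 -0.078  0.161]
1 0.56 [ 0.     -0.0045  0.0026] [-3.22 -0.   -0.  ] [ 0.563 -0.078  0.164]
1 0.62 [ 0.     -0.0045  0.0026] [-3.22 -0.   -0.  ] [ 0.567 -0.077  0.166]
1 0.68 [ 0.     -0.0045  0.0026] [-3.22 -0.   -0.  ] [ 0.572 -0.077  0.168]
1 0.73 [ 0.     -0.0045  0.0026] [-3.22 -0.   -0.  ] [ 0.577 -0.077  0.17 ]
1 0.79 [ 0.     -0.0045  0.0026] [-3.22 -0.   -0.  ] [ 0.581 -0.077  0.172]
1 0.84 [ 0.     -0.0045  0.0026] [-3.22 -0.   -0.  ] [ 0.586 -0.077  0.173]
1 0.9 [ 0.     -0.0045  0.0026] [-3.22 -0.   -0.  ] [ 0.592 -0.077  0.174]
```

View pics/s2.png

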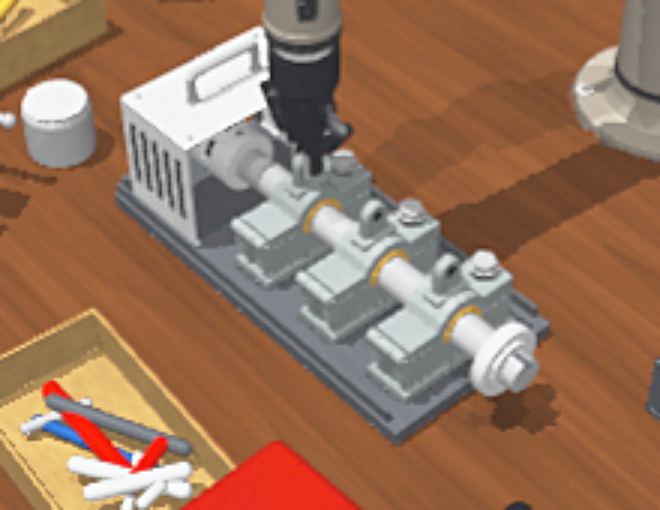

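Call:
play_rows(
  increments=[
    [[0,-0.0044,0.0031],[-1.6,0,0]],
    [[0,-0.0043,0.0032],[-1.6,0,0]],
    [[0,-0.0042,0.0034],[-1.6,0,0]],
    [[0,-0.0041,0.0035],[-1.6,0,0]],
    [[0,-0.004,0.0036],[-1.6,0,0]],
    [[0,-0.0039,0.0037],[-1.6,0,0]],
    [[0,0,0],[0,0,0]],
  ],
)

```text
t: 13.0
eef_pos: [0.5448, -0.0781, 0.1483]
tool_rot: [-0.459, 0.55, -0.535, 0.447]
contact_force: [-9.3, -3.8, -1.0]
gripper_width: 0.128
```

Run:
```python
from h import *
go();print(get_obs()["q"].round(2))
```

```text
t 13.00 pos [ 0.5448 -0.0781  0.1483] local 0.0182 -0.0306 F [-9.3  -3.78 -0.99] w 0.128
R cols [[0.027, -0.179, 0.983], [-1.0, -0.006, 0.026], [0.001, -0.984, -0.179]]
1 turn tool deg [-6.0000e-02  1.7918e+02  1.6190e+01]
-1 turn tool deg [10.32 -0.09  0.04]
[ 0.22  0.48 -0.26  1.79  0.14  1.08 -1.64]
```

Call:
play_rows(
  increments=[
    [[0,-0.0038,0.0038],[-1.6,0,0]],
    [[0,-0.0036,0.0039],[-1.6,0,0]],
    [[0,-0.0035,0.004],[-1.6,0,0]],
    [[0,-0.0034,0.0041],[-1.6,0,0]],
    [[0,-0.0033,0.0042],[-1.6,0,0]],
    [[0,-0.0031,0.0043],[-1.6,0,0]],
    [[0,-0.003,0.0044],[-1.6,0,0]],
    [[0,-0.0028,0.0044],[-1.6,0,0]],
    [[0,-0.0027,0.0045],[-1.6,0,0]],
    [[0,-0.0026,0.0046],[-1.6,0,0]],
    [[0,0,0],[0,0,0]],
    [[0,0,0],[0,0,0]],
    [[0,0,0],[0,0,0]],
    [[0,0,0],[0,0,0]],
    [[0,0,0],[0,0,0]],
    [[0,0,0],[0,0,0]],
  ],
)

```text
t: 14.33
eef_pos: [0.5951, -0.0768, 0.1681]
tool_rot: [-0.379, 0.608, -0.591, 0.37]
contact_force: [-6.6, -2.7, 4.4]
gripper_width: 0.13
```

Run:
```python
from h import *
R,p=st();g=p-.019*R.as_matrix()[:,1]
v=g-W(.081,-.03,.084);a=np.arctan2(v[2],v[:2]@ex);print("r",np.hypot(v[2],v[:2]@ex),"theta",np.arctan2(.061,-.081)-a)
c=read_camera("scene");cv2.imwrite("pics/s3.png",cv2.resize(c["color"][140:310,200:420,::-1],None,fx=3,fy=3))
c=read_camera("top");X=cloud(c)
s=X[130:260,225:470].reshape(-1,3);d=s[:,:2]-ctr;l=np.c_[d@ex,d@L]
m=(s[:,2]>.16)&(s[:,2]<.172)&(abs(l[:,0])<.11)&(l[:,1]<-.05);print("guard",np.percentile(l[m],[1,50,99],axis=0).round(3).tolist())
```

```text
t 14.33 pos [ 0.5951 -0.0768  0.1681] local 0.0686 -0.0308 F [-6.56 -2.67  4.36] w 0.13
r 0.10124470129438969 theta 0.8849912169666365
guard [[-0.1, -0.228], [-0.005, -0.2], [0.099, -0.158]]
```

View pics/s3.png

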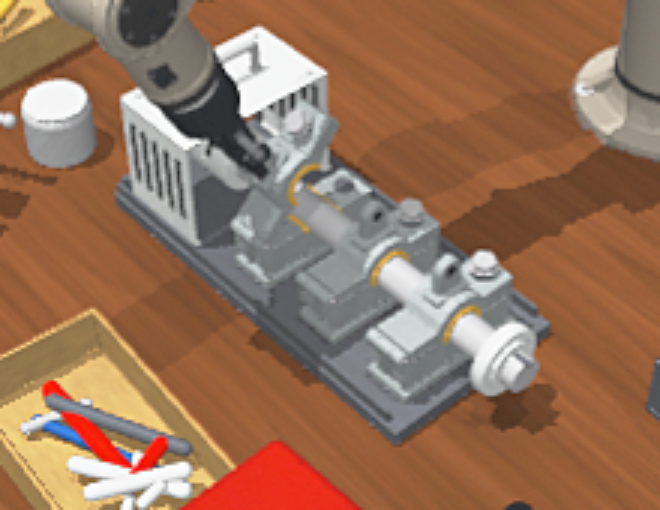

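```bash
python3 -c "
from station import *
o=get_obs();print(o['t'],o['joint_vel'].round(3),o['gripper_width']);print(hand_in())"
```

```text
14.4333 [-0.    -0.002 -0.001 -0.001  0.001 -0.002  0.001] 0.12497887863875712
the job is handed in; nothing more can be done
None
```

The loose bolt is on the right bearing. Its cap is now open and held up in the gripper, and I handed the job in at about 14.4 s.

- **Guard:** I pushed it right by its handle until it hit the stops at about 35 N. The top camera puts its centre at about y = -168 mm, over the coupling. In the last top view the arm hid the guard's left side, but its right edge, at -228 mm, agrees.
- **Bolt taps, left to right:** The left and middle bolts held firm, at 43 N and 28 N, each moving under 1 mm. The right bolt gave about 5 mm, with 2.6 N part-way down before it bottomed.
- **Cap:** I gripped the right cap by its lug and swung it up to about 0.88 rad, worked out from the tool pose (at least 0.6 is needed). The picture shows it open with the bolt raised. The arm was still, and the gripper opening stayed at about 11 mm, the width of the lug.
- **Loose items:** I did not touch any of them, and those in view looked undisturbed. I did not measure their final positions.

No check failed. The base position from the first picture turned out to be about 4 mm off along the shaft. I corrected that from the bolt heads before tapping.

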